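# Centre the empty tin on the bench scale and tare it

## Task

The empty tin on the bench scale was set down to one side. Nudge it across the pan with the fingertips until it stands wholly inside the ring engraved round the middle of the pan, take the hand off it, and then tare the scale: gently press the wide key on the console right down and let it come up again. Never lift or tip the tin, lean on the pan, press the tare key while the tin is still off the middle, or press the round keys, and leave the tins and the scoop beside the scale where they are.

Things in the scene. Friction and masses are not known exactly. Their poses are not given: they have to be found in the camera images.
- bench_scale: grey bench scale, 275 mm deep (x), 226 mm wide (y), fixed. Origin under its middle, on the table; x to its rear, y to its left, z up (seen from the key side). Housing 42 mm high with the pan over its rear part; in front a console with a blank display, sloping 0.15 rad down to the front (26 to 43 mm high), and a row of four keys: the wide tare key at the left, then three round keys
- pan_middle (a point): middle of the top face of the scale's flat steel pan, 50 mm behind and 58 mm above the scale's origin, same axes as the scale. Pan 164 mm (x) by 216 mm (y), no raised edge. A thin ring of radius 55 mm is engraved on it about this point (no height)
- scale_pan (a joint): how far the pan is pushed down on its load cell, m: 0 unloaded, 1 mm for every 4 N, stop at 0.003. The tin alone gives about 0.0002
- tin: the empty open round steel tin on the pan: 77 mm across the rim, 26 mm high, wall flaring from 54 mm across at the bottom, about 0.09 kg, slides freely on the pan. Origin at the middle of its underside, z up. At the start it stands 30 to 65 mm off the pan's middle, towards the scale's left (+y)
- tare_key (a joint): the tare key: wide white key with rounded edges, 48 mm (y) by 24 mm (x), 7 mm proud of the console. It moves square to the console; value in m: 0 up, 0.004 fully down. It springs back; 2 N start it, 5 N hold it fully down
- tare_key_top (a point): middle of the top face of the tare key, at rest; z points out of the console, which slopes 0.15 rad down towards the front (about 109 mm in front of, 62 mm left of and 38 mm above the scale's origin)
- power_key (a joint): plain round white key, 18 mm across, 7 mm proud of the console. Value in m along the key's travel: 0 up, 0.004 fully down; must not be pressed
- unit_key (a joint): plain round white key, 18 mm across, 7 mm proud of the console. Value in m along the key's travel: 0 up, 0.004 fully down; must not be pressed
- print_key (a joint): plain round white key, 18 mm across, 7 mm proud of the console. Value in m along the key's travel: 0 up, 0.004 fully down; must not be pressed
- power_key_top (a point): middle of the top face of the power key, at rest; z points out of the console, which slopes 0.15 rad down towards the front (the round key nearest the tare key, 60 mm to its right)
- unit_key_top (a point): middle of the top face of the unit key, at rest; z points out of the console, which slopes 0.15 rad down towards the front (middle round key, 38 mm farther right)
- print_key_top (a point): middle of the top face of the print key, at rest; z points out of the console, which slopes 0.15 rad down towards the front (last round key at the right end, 38 mm farther)
- big_tin: bystander: round steel tin, 83 mm across, 30 mm high, loose on the table left of the scale; origin at the middle of its underside
- deep_tin: bystander: round steel tin, 71 mm across, 32 mm high, loose on the table left of the scale; origin at the middle of its underside
- scoop: bystander: steel measuring scoop with a flat handle, 64 x 122 mm, 27 mm high, loose on the table right of the scale; origin under the middle of its outline
Not all that is in view belongs to the job. What is shaped like the tin but blue or green is not meant.

How it is judged:
By the outcome, as a careful person would: the job done as asked, in the order asked, and still so for the second after the job is handed in, with the robot touching nothing.
It also fails if it takes over 42 s, if anything falls off the work surface, if the arm or the gripper's body presses on something with over 40 N, if the wrist force passes 120 N, or if a joint passes its speed limit or range.

## Robot

A 6-joint arm with a two-finger parallel gripper is mounted at the origin on a cart in front of the work surface, level with it; the furniture and walls round the work are solid. World frame = base frame: x ahead of the robot, y to its left, z up, the work surface at z = 0. Lengths are in mm, angles in degrees, forces in N, time in s.
With the tool pointing down it reaches from about 350 to 975 mm from the base axis. Payload 4.9 kg.
Tool frame: the origin (TCP) lies midway between the tips of the shut fingers; the grasp point (between the pads) lies 19 mm behind it; z points along the fingers, y is the line along which they close (so a half turn about z gives the same grasp; the last joint's range is limited). The gripper opens to 85 mm and grips with 20 to 120 N. Pads are 22 mm wide; open, the fingers measure 114 mm over their backs; the gripper's body (76 mm by 85 mm) begins 54 mm behind the grasp point. The pads swing forward as they close: fully open they stand 13 mm farther back than shut.
Start: joints at [-79.469, 3.019, 92.412, -0, 84.569, -6.818], TCP at [186.366, -596.548, 231.304] pointing down, gripper open.
Joint ranges: [-172.51, 172.51], [-57.92, 126.97], [3.15, 148.05], [-58.71, 238.71], [5.1, 150.11], [-179.66, 179.66]. Speed limits (degrees/s): [147.25, 147.25, 180, 180, 180, 180].

## Interface

Orientations are given as [roll, pitch, yaw] about the fixed x, y, z axes, in that order (R = Rz(yaw) Ry(pitch) Rx(roll)).
In Python, from cell import * gives the robot as it stands.
- The arm moves only by the shell command python3 -m pendant 'ROWS' [FORCE]. ROWS is JSON, a list of rows, each a list of 5 numbers: the shift along the tool's x, y, z in units of 50 mm (1.0 is 50 mm), then the turn about the tool's z in units of 8 degrees (1.0 is 8 degrees), then the opening, from 0 (shut) to 1 (fully open). A call has 1 to 12 rows; each row is the pose to reach, as a shift and turn from the pose commanded when the call began, along the tool's axes at that moment; what a row does not reach only later rows make up. A row lasts 1/10 s, in which the tool goes at most 50 mm and 8.59 degrees, less where a joint would pass 70% of its speed; a pose out of reach is approached as far as the arm can. A call with a gripper value outside its range is refused whole. The fingers move at their own pace and stop on an object; FORCE is the grip in N (left out, the last holds). Time passes only in rows, so rows that repeat a pose let the fingers close. It gives the time, the measured TCP pose, the force, the opening and the grip force at its end, in the units of the state.
- state(): the state, without advancing time (a new reading comes with each control period).
- get_image(name): name is "scene" or "side" or "wrist"; returns the picture (480x640x3 uint8, blue, green, red); there is no depth.
- camera_params(name): a dict with "mtx" (3x3 intrinsics, pixels), "xyz" and "rotation" of the camera in the world. Camera axes: x right, y up, looking along -z (the intrinsics and any distortion apply to the point x, -y, -z); pixel columns grow to the right and rows downward; lengths in mm; the calibration is good to about 2 mm. A picture is of the moment at which its call begins: read the wrist's pose just before it. camera_params takes no time and is no camera call; for the wrist camera it gives the pose at the moment of the call.
- finish_job(): hands the job in; it is judged then, once.
The state is a dict: "time": time; "joints": joint angles; "qvel": joint speeds; "joint_efforts": joint torques, N m; "position": TCP position; "eef_rot": TCP orientation; "ft_force": force on the tool from outside, world axes, zero at the start; "moment": the same for the moment, N m; "width": finger opening in mm; "gripper_force": force on a finger pad.
Only numpy, scipy, OpenCV 4.12 (cv2) and the standard library are available. Lean on these libraries where they do the work, as an engineer would, in place of code of your own. Each camera call takes 0.05 s, during which the arm holds its last target. There are 200 camera calls.

## Working session

There is one attempt and no reset: what is moved stays moved. The work goes in short steps, Python scripts to look and compute and a shell command to move; the robot and the scene stay as the last step left them, time stands still between calls to the robot, and variables do not carry over. Pictures are saved under pics/ and viewed, at most 10 in all, crops included, and the job is handed in when it is done.

```bash
mkdir -p pics
python3 - <<'E'
from cell import *
import cv2
s=state();print(s['time'],s['position'],s['eef_rot'],s['width'])
for n in("scene","side"):
    cv2.imwrite(f"pics/{n}0.png",get_image(n));p=camera_params(n);print(n,p)
E
```

```text
0.0 [ 186.28074438 -595.95668149  230.05614466] [-1.79883783e+02 -1.61977664e-02  1.73481338e+01] 85.4029222859545
scene {'mtx': array([[545.31806586,   0.        , 320.5415734 ],
       [  0.        , 545.31806586, 236.59795743],
       [  0.        ,   0.        ,   1.        ]]), 'xyz': array([-28.99037716, 443.99735049, 813.5591738 ]), 'rotation': array([  41.15614428,   -0.50514742, -117.5796181 ])}
side {'mtx': array([[606.09238954,   0.        , 316.94581565],
       [  0.        , 606.09238954, 235.03291594],
       [  0.        ,   0.        ,   1.        ]]), 'xyz': array([460.34932913, 825.29888023, 725.97251774]), 'rotation': array([  45.8767989 ,   -1.06757521, -173.94631112])}
```

View pics/scene0.png

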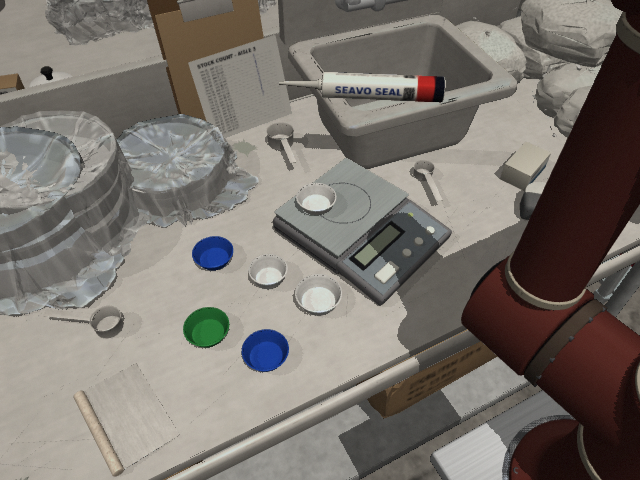

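View pics/side0.png

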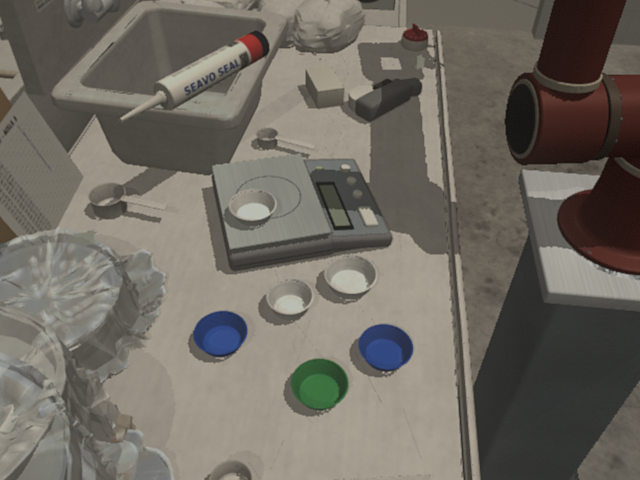

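The scene picture shows the scale at about (360,230), the tin on the pan at (316,198), the ring centred near (345,203) and the tare key at (386,271). In the side picture the tin is at (252,206), the ring near (271,198) and the tare key at (368,216). I'll enlarge both.

Run:
```python
import cv2
a=cv2.imread("pics/scene0.png")[155:305,268:458];cv2.imwrite("pics/sc1.png",cv2.resize(a,None,fx=4,fy=4,interpolation=cv2.INTER_CUBIC))
a=cv2.imread("pics/side0.png")[145:275,205:400];cv2.imwrite("pics/si1.png",cv2.resize(a,None,fx=4,fy=4,interpolation=cv2.INTER_CUBIC))
```

```text
(no output)
```

View pics/sc1.png

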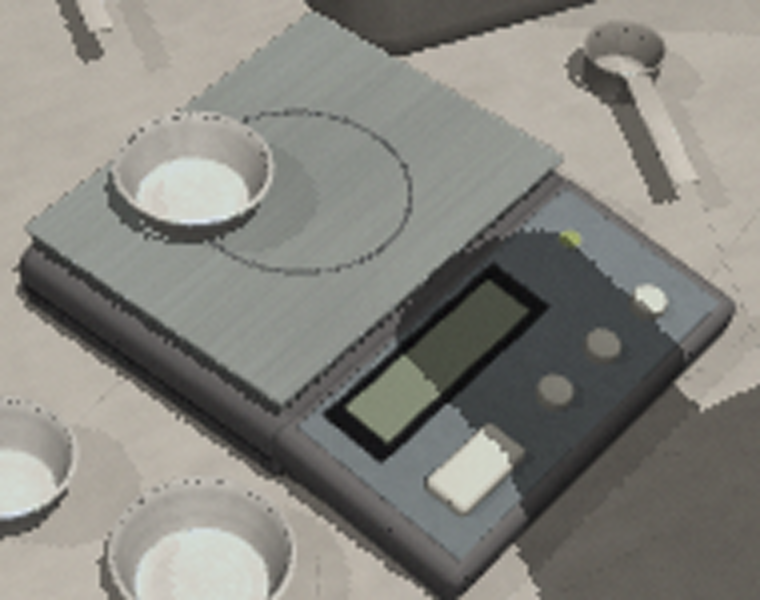

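View pics/si1.png

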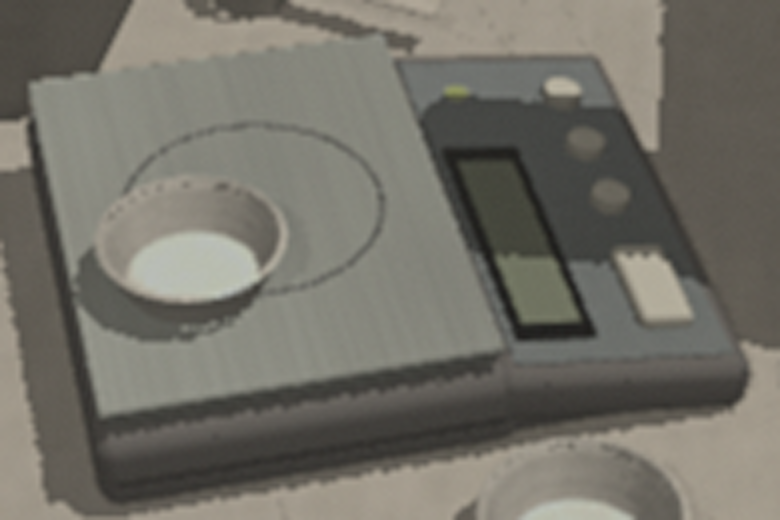

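The pan corners, the keys, the ring and the tin rim at z≈84 read clearly in both crops. I'll fit the scale's pose and the tin's position from them.

```bash
cat > h.py <<'E'
import numpy as np
from scipy.spatial.transform import Rotation as R
from scipy.optimize import least_squares
from cell import *
def cam(n):
    p=camera_params(n);return p['mtx'],np.array(p['xyz']),R.from_euler('xyz',p['rotation'],degrees=True).as_matrix()
def proj(c,P):
    K,t,M=c;q=(np.atleast_2d(P)-t)@M*[1,-1,-1];q=q@K.T;return q[:,:2]/q[:,2:]
def ray(c,uv,z):
    K,t,M=c;d=M@(np.linalg.inv(K)@[uv[0],uv[1],1]*[1,-1,-1]);return t+d*(z-t[2])/d[2]
def sc(v,P):
    c,s=np.cos(v[2]),np.sin(v[2]);P=np.atleast_2d(P);return P@np.array([[c,s,0],[-s,c,0],[0,0,1]])+[v[0],v[1],0]
E
python3 - <<'E'
from h import *
A,B=cam("scene"),cam("side")
P=np.array([[132,108,58],[132,-108,58],[-32,-108,58],[-32,108,58],[-109,62,38],[-109,2,38],[-109,-36,38],[-109,-74,38.]])
a=np.array([[28,230],[318,12],[562,160],[283,405],[473,470],[555,388],[603,342],[651,297]])/4+[268,155]
b=np.array([[100,415],[32,80],[383,40],[505,352],[655,285],[610,192],[584,140],[561,88]])/4+[205,145]
f=lambda v:np.r_[proj(A,sc(v,P))-a,proj(B,sc(v,P))-b].ravel()
r=least_squares(f,[480,0,0]);v=r.x;print(v,np.degrees(v[2]));print(r.fun.reshape(-1,2).round(1).tolist())
for c,u in((A,np.array([193,167])/4+[268,155]),(B,np.array([192,239])/4+[205,145])):
    T=ray(c,u,84);print('tin',T, 'scaleframe',sc([0,0,-v[2]],T-[v[0],v[1],0]))
print('mid',sc(v,[50,0,58]),'tare',sc(v,[-109,62,38]))
print(camera_params("wrist"))
E
```

```text
[5.64543573e+02 3.76919405e+01 3.53513685e-01] 20.254842177658908
[[-2.3, -0.7], [-1.7, -0.6], [0.5, -0.6], [-1.4, 0.6], [0.0, -0.7], [-0.6, 0.8], [-0.6, 0.8], [-1.0, 0.9], [-0.2, -0.6], [-0.8, -0.5], [0.7, -2.6], [1.1, -1.5], [-0.1, -1.6], [0.7, -0.7], [1.1, -0.9], [1.0, -0.6]]
tin [626.03954198 103.78579995  84.        ] scaleframe [[80.57463897 40.71707305 84.        ]]
tin [627.13384926 109.24191315  84.        ] scaleframe [[83.49016301 45.4569464  84.        ]]
mid [[611.45167688  55.0017577   58.        ]] tare [[440.81973257  58.12258803  38.        ]]
{'mtx': array([[386.36512528,   0.        , 318.17383877],
       [  0.        , 386.36512528, 244.13661781],
       [  0.        ,   0.        ,   1.        ]]), 'xyz': array([ 258.65653246, -573.29083237,  373.8128147 ]), 'rotation': array([-17.30357992,   0.10868014, -72.65183886])}
```

```bash
python3 -m pendant '[[13.36,-11.96,0.2,-7.05,0.47],[13.36,-11.96,0.2,-7.05,0.47],[13.36,-11.96,0.2,-7.05,0.47],[13.36,-11.96,0.2,-7.05,0.47],[13.36,-11.96,0.2,-7.05,0.47],[13.36,-11.96,0.2,-7.05,0.47],[13.36,-11.96,0.2,-7.05,0.47],[13.36,-11.96,0.2,-7.05,0.47],[13.36,-11.96,0.2,-7.05,0.47],[13.36,-11.96,0.2,-7.05,0.47],[13.36,-11.96,0.2,-7.05,0.47],[13.36,-11.96,0.2,-7.05,0.47]]' 20
```

```text
time: 1.3
position: [494.2, -79.2, 224.3]
eef_rot: [-180.0, 0.0, 73.8]
ft_force: [0.9, -1.0, 0.1]
width: 40.0
gripper_force: 0.0
```

```bash
python3 -m pendant '[[5.6,1.45,0,0,0.47],[5.6,1.45,0,0,0.47],[5.6,1.45,0,0,0.47],[5.6,1.45,0,0,0.47],[5.6,1.45,0,0,0.47],[5.6,1.45,0,0,0.47],[5.6,1.45,0,0,0.47],[5.6,1.45,0,0,0.47],[5.6,1.45,0,0,0.47],[5.6,1.45,0,0,0.47]]'
python3 - <<'E'
from h import *
import cv2
s=state();print(s['position'],s['eef_rot'],s['time']);print(camera_params("wrist"))
cv2.imwrite("pics/w1.png",get_image("wrist"))
E
```

```text
time: 2.3
position: [641.3, 166.1, 224.7]
eef_rot: [-180.0, 0.0, 73.7]
ft_force: [-0.3, -0.3, -0.5]
width: 40.4
gripper_force: 0.0
[641.28528868 166.09305277 224.67716506] [-1.79995653e+02  1.11851482e-02  7.36704128e+01] 2.3
{'mtx': array([[386.36512528,   0.        , 318.17383877],
       [  0.        , 386.36512528, 244.13661781],
       [  0.        ,   0.        ,   1.        ]]), 'xyz': array([662.24755238, 239.56354558, 368.26793262]), 'rotation': array([-17.35638444,  -0.04829829, -16.33537127])}
```

View pics/w1.png

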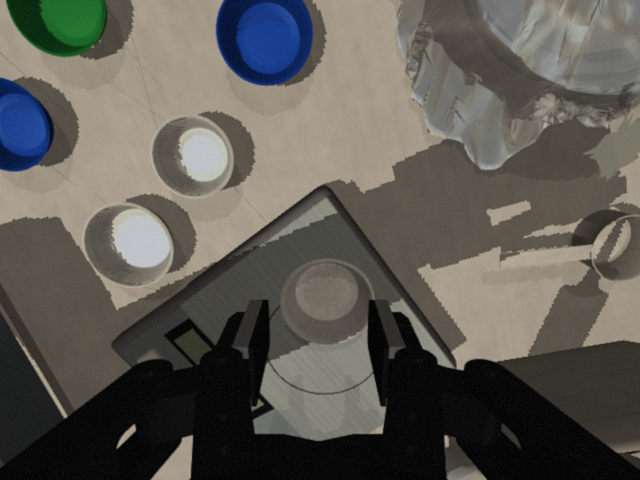

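The wrist view shows the tin between the fingers' lines, rim centre about (327,301). The ring's far edge is at (325,394), and its left edge is hidden near the finger.

Run:
```python
from h import *
C=cam("wrist")
print('tin',ray(C,(327,301),84),'tin bottom',ray(C,(326,292),59))
E_=ray(C,(325,394),58);a=np.radians(73.7);print('ring far',E_,'mid',E_+55*np.array([np.cos(a),np.sin(a),0]))
print('ring edge',ray(C,(285,381),58),ray(C,(365,381),58),'corner',ray(C,(327,190),58))
v=[564.5,37.7,.3535];print(sc(v,[132,108,58]))
print('proj tin,mid',proj(C,[[626.5,106.5,84],[611.5,55,58]]))
```

```text
tin [630.88895223 105.98829697  84.        ] tin bottom [629.6618679  102.78909092  59.        ]
ring far [5.99301152e+02 2.61647557e-01 5.80000000e+01] mid [614.73782132  53.05093862  58.        ]
ring edge [567.03445691  25.03826255  58.        ] [639.68197908   3.67730269  58.        ] corner [655.03115984 188.30237729  58.        ]
[[650.95020161 184.71823915  58.        ]]
proj tin,mid [[321.60996639 301.83961739]
 [321.28497961 342.67908001]]
```

```bash
python3 -m pendant '[[0.1,0.1,0.8,0,0.47],[0.1,0.1,1.6,0,0.47],[0.1,0.1,2.4,0,0.47],[0.1,0.1,2.8,0,0.47],[0.1,0.1,3.05,0,0.47],[0.1,0.1,3.05,0,0.47],[0.1,0.1,3.05,0,0.47]]'
```

```text
time: 3.05
position: [648.8, 170.4, 73.7]
eef_rot: [179.9, -0.1, 73.7]
ft_force: [0.0, 0.1, 0.6]
width: 40.1
gripper_force: 0.0
```

```bash
python3 -m pendant '[[-0.15,0,0,0,0.47],[-0.3,0,0,0,0.47],[-0.4,0,0,0,0.47],[-0.5,0,0,0,0.47],[-0.6,0,0,0,0.47],[-0.7,-0.01,0,0,0.47],[-0.8,-0.01,0,0,0.47],[-0.9,-0.01,0,0,0.47],[-1.0,-0.02,0,0,0.47],[-1.1,-0.02,0,0,0.47],[-1.2,-0.02,0,0,0.47],[-1.3,-0.02,0,0,0.47]]'
python3 - <<'E'
from h import *
import cv2
s=state();print(s['position'],s['ft_force'],s['time'])
w,i=get_image("wrist"),get_image("side")
a=cv2.resize(w[200:480,170:490],(400,350));b=cv2.resize(i[145:270,200:340],(392,350))
cv2.imwrite("pics/w2.png",np.hstack([a,b]))
E
```

```text
time: 4.25
position: [628.6, 108.2, 72.1]
eef_rot: [-180.0, -0.0, 73.7]
ft_force: [1.2, 1.5, 0.6]
width: 40.3
gripper_force: 0.8
[628.60627672 108.15730026  72.14545051] [1.1823649  1.4655047  0.63105929] 4.25
```

View pics/w2.png

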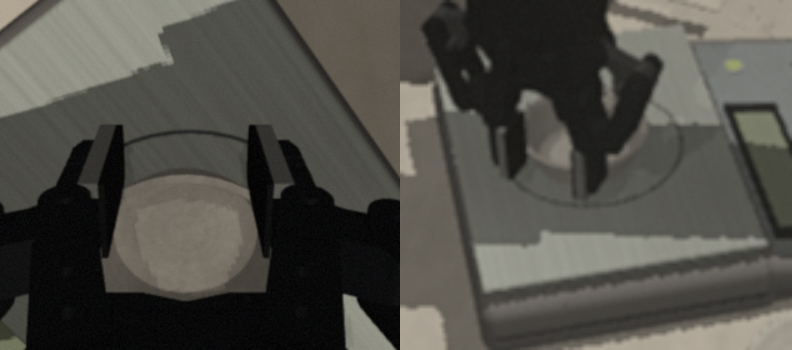

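The tin is moving squarely with the fork. In the wrist crop the ring's near edge is at (188,131) and the tin's near rim at (188,175).

Run:
```python
from h import *
C=cam("wrist");u=np.array([np.cos(np.radians(73.7)),np.sin(np.radians(73.7)),0])
m=ray(C,(320.4,304.8),58)-55*u; t=ray(C,(320.4,340),84)-38.5*u
m3=[ray(C,(170+x*.8,200+y*.8),58) for x,y in((135,140),(235,139))]
print('mid',m,'tin',t,'tin-mid along',(t-m)@u,'lat',(t-m)@[u[1],-u[0],0]);print([ (p-m)@[u[1],-u[0],0] for p in m3])
c=ray(C,(170+191*.8,200+235*.8),84);print(c)
```

```text
mid [613.2013046   53.43444398  58.        ] tin [617.07654852  67.24480593  84.        ] tin-mid along 14.34291044652884 lat -0.15662920975490158
[np.float64(-19.16621608706687), np.float64(17.000093380819507)]
[622.67227357  82.77132141  84.        ]
```

```bash
python3 -m pendant '[[-0.08,0,0,0,0.47],[-0.15,0,0,0,0.47],[-0.21,0,0,0,0.47],[-0.25,0,0,0,0.47],[-0.25,0,0,0,0.47],[-0.25,0,0,0,0.47],[-0.1,0,0,0,0.47],[0.2,0,0,0,0.47],[0.5,0,0,0,0.47],[0.9,0,0,0,0.47],[0.9,0,0,0,0.47]]'
python3 -m pendant '[[0,0,-0.8,0,0.3],[0,0,-1.6,0,0],[0,0,-2.4,0,0],[0,0,-2.6,0,0],[0,0,-2.6,0,0]]'
python3 - <<'E'
from h import *
import cv2
s=state();print(s['position'],s['eef_rot'],s['ft_force'],s['time'],camera_params("wrist"))
w,i=get_image("wrist"),get_image("scene")
a=cv2.resize(w[200:440,200:440],(400,400));b=cv2.resize(i[155:305,268:418],(400,400))
cv2.imwrite("pics/w3.png",np.hstack([a,b]))
E
```

```text
time: 5.45
position: [642.0, 154.9, 72.3]
eef_rot: [180.0, -0.1, 73.9]
ft_force: [0.2, -0.2, 0.3]
width: 39.9
gripper_force: 0.0
time: 5.95
position: [642.8, 152.3, 205.2]
eef_rot: [179.7, -0.1, 73.8]
ft_force: [0.6, 0.8, -0.5]
width: 0.1
gripper_force: 0.0
[642.82310417 152.27254735 205.17948387] [ 1.79717693e+02 -1.10488236e-01  7.37756706e+01] [ 0.551898    0.7589959  -0.47336656] 5.95 {'mtx': array([[386.36512528,   0.        , 318.17383877],
       [  0.        , 386.36512528, 244.13661781],
       [  0.        ,   0.        ,   1.        ]]), 'xyz': array([662.86850325, 225.71372599, 348.93493826]), 'rotation': array([-17.23322991,  -0.33436919, -16.22670087])}
```

View pics/w3.png

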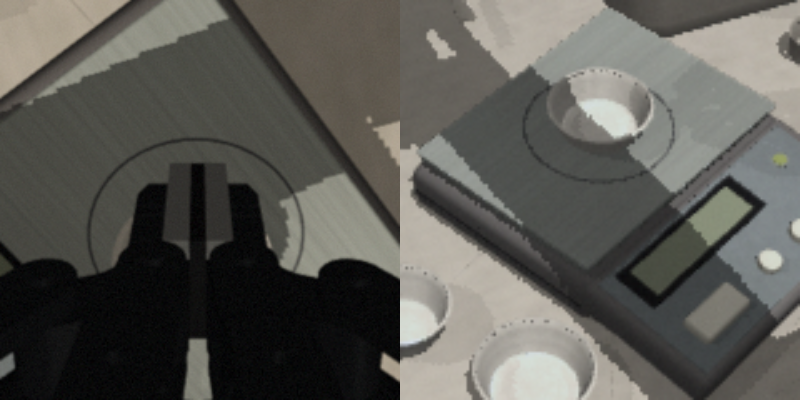

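In the scene crop the ring spans columns 524 to 674 with its bottom at (600,183). The tin rim spans columns 548 to 654, centred about (600,107), so I'll check this numerically.

Run:
```python
from h import *
A=cam("scene");k=lambda x,y:np.array([268+(x-400)*.375,155+y*.375])
print('tin',ray(A,k(600.5,107),84))
th=np.linspace(0,2*np.pi,361)
def f(m):
    p=(proj(A,np.c_[m[0]+55*np.cos(th),m[1]+55*np.sin(th),0*th+58])-[268,155])/.375+[400,0]
    return [p[:,0].min()-524,p[:,0].max()-674,p[:,1].max()-183]
r=least_squares(f,[612,54]);print('mid',r.x,r.fun)
def g(m):
    p=(proj(A,np.c_[m[0]+38.5*np.cos(th),m[1]+38.5*np.sin(th),0*th+84])-[268,155])/.375+[400,0]
    return [p[:,0].min()-547,p[:,0].max()-654.5,p[:,1].min()-68]
r=least_squares(g,[612,54]);print('tin fit',r.x,r.fun)
C=cam("wrist");W=lambda x,y:(200+x*.6,200+y*.6)
print([ray(C,W(*p),58)[:2] for p in((88,235),(303,235))],'near',ray(C,W(197,138),58))
print('rim L,R',ray(C,W(112,245),84)[:2],ray(C,W(288,245),84)[:2])
```

```text
tin [606.59681256  56.09119493  84.        ]
mid [611.22584386  53.60607003] [-0.38703165  0.3871234  -0.03466228]
tin fit [608.40608095  54.89574591] [-0.10201405  0.10199479 -0.00744163]
[array([559.57256181,  72.79077427]), array([663.82143189,  42.51706654])] near [627.25327695 108.31306177  58.        ]
rim L,R [577.77904084  78.61457178] [655.76692146  55.9692166 ]
```

The tin is about 3 to 5 mm off the middle, and the margin is 16 mm, so it is good. Next is the tare key.

```bash
python3 -m pendant '[[-0.6,-0.7,0,1,0],[-1.2,-1.4,0,2,0],[-1.8,-2.1,0,3,0],[-2.4,-2.7,0,4,0],[-2.95,-3.35,0,5,0],[-2.95,-3.35,0,6,0],[-2.95,-3.35,0,6.72,0],[-2.95,-3.35,0.6,6.72,0],[-2.95,-3.35,1.2,6.72,0],[-2.95,-3.35,1.9,6.72,0],[-2.95,-3.35,2.2,6.72,0],[-2.95,-3.35,2.2,6.72,0]]'
python3 - <<'E'
from h import *
import cv2
s=state();print(s['position'],s['eef_rot'],s['ft_force'],s['time'])
i=get_image("side");w=get_image("scene")
cv2.imwrite("pics/k1.png",np.hstack([cv2.resize(i[145:265,280:400],(400,400),interpolation=2),cv2.resize(w[200:320,340:460],(400,400),interpolation=2)]))
E
```

```text
time: 7.25
position: [434.8, 57.1, 86.4]
eef_rot: [-179.8, 0.6, 20.0]
ft_force: [0.4, 1.0, -0.6]
width: 0.2
gripper_force: 0.0
[434.79814415  57.13174311  86.39473557] [-179.7586764     0.59927354   19.98528983] [ 0.44510493  0.97075508 -0.58543361] 7.25
```

View pics/k1.png

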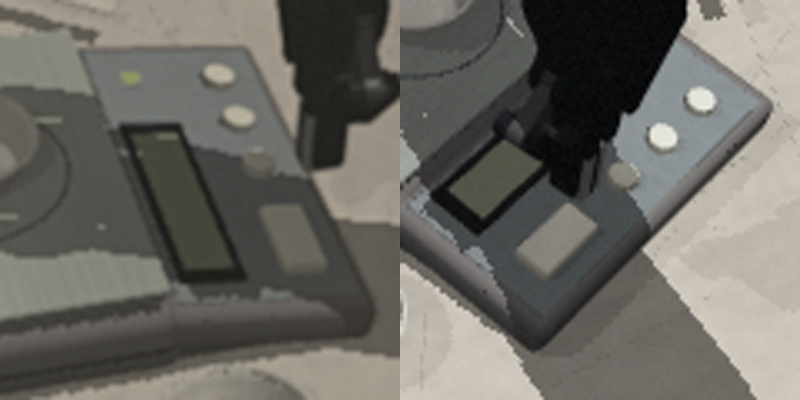

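Both crops show the key clear of the hand: side (293,238), scene (557,240). The fingertip bottoms are near side (325,168) and scene (575,193).

Run:
```python
from h import *
s=state();p=s['position']
for n,k,o,t in(("side",(293,238),(280,145),(325,168)),("scene",(157,240),(340,200),(175,193))):
    c=cam(n);uv=np.array(k)*.3+o;print(n,'key',ray(c,uv,38),'tcp proj crop',(proj(c,p)-o)/.3)
print(s['position'],s['eef_rot'])
```

```text
side key [441.81564598  62.78197615  38.        ] tcp proj crop [[309.37786095 151.35401967]]
scene key [439.79021315  57.00476146  38.        ] tcp proj crop [[168.99814842 179.96210442]]
[438.11127046  57.0373699   90.68721729] [-1.79930331e+02  1.72590056e-01  1.99894091e+01]
```

```bash
python3 -m pendant '[[0.05,-0.02,0.4,0,0],[0.05,-0.02,0.7,0,0],[0.05,-0.02,0.9,0,0],[0.05,-0.02,0.9,0,0],[0.05,-0.02,0.9,0,0]]'
python3 -m pendant '[[0,0,0.03,0,0],[0,0,0.06,0,0],[0,0,0.09,0,0],[0,0,0.09,0,0],[0,0,0.09,0,0]]'
```

```text
time: 7.85
position: [441.8, 58.8, 47.9]
eef_rot: [180.0, -0.1, 20.0]
ft_force: [-0.2, -0.5, 0.9]
width: -0.1
gripper_force: 0.0
time: 8.35
position: [441.2, 58.8, 42.6]
eef_rot: [-180.0, -0.0, 20.0]
ft_force: [-0.9, -0.2, -0.0]
width: -0.1
gripper_force: 0.0
```

```bash
for i in 1; do python3 -m pendant '[[0,0,0.03,0,0],[0,0,0.06,0,0],[0,0,0.06,0,0],[0,0,0.06,0,0]]'; python3 -m pendant '[[0,0,0.02,0,0],[0,0,0.04,0,0],[0,0,0.04,0,0],[0,0,0.04,0,0]]'; done
```

```text
time: 8.75
position: [441.2, 58.8, 39.5]
eef_rot: [-180.0, 0.0, 20.0]
ft_force: [-0.5, 0.5, -1.2]
width: 0.2
gripper_force: 0.0
time: 9.15
position: [441.5, 58.8, 37.9]
eef_rot: [180.0, -0.0, 20.0]
ft_force: [0.1, -0.4, 2.2]
width: -0.0
gripper_force: 1.3
```

```bash
python3 -m pendant '[[0,0,0.02,0,0],[0,0,0.04,0,0],[0,0,0.04,0,0],[0,0,0.04,0,0]]'; python3 -m pendant '[[0,0,0.02,0,0],[0,0,0.02,0,0],[0,0,0.02,0,0]]'
```

```text
time: 9.55
position: [441.8, 58.9, 36.0]
eef_rot: [180.0, -0.1, 20.0]
ft_force: [0.8, 2.2, 3.4]
width: -0.3
gripper_force: 2.0
time: 9.85
position: [441.9, 58.9, 35.0]
eef_rot: [180.0, -0.1, 20.0]
ft_force: [1.5, 1.7, 4.2]
width: 0.1
gripper_force: 2.3
```

```bash
python3 -m pendant '[[0,0,0.02,0,0],[0,0,0.02,0,0],[0,0,0.02,0,0]]'; python3 -m pendant '[[0,0,0.01,0,0],[0,0,0.01,0,0],[0,0,0.01,0,0]]'
```

```text
time: 10.15
position: [442.0, 58.9, 34.7]
eef_rot: [180.0, -0.1, 20.0]
ft_force: [-0.7, 2.0, 9.3]
width: 0.1
gripper_force: 4.5
time: 10.45
position: [442.1, 58.9, 34.6]
eef_rot: [180.0, -0.1, 20.0]
ft_force: [-2.3, 1.4, 12.7]
width: -0.0
gripper_force: 6.0
```

The force rises steeply at z 34.7, so the key is at its stop. I'll release it and back away.

```bash
python3 -m pendant '[[0,0,-0.05,0,0],[0,0,-0.1,0,0],[0,0,-0.2,0,0],[0,0,-0.6,0,0],[0,0,-1.2,0,0],[0,0,-2,0,0],[0,0,-2.8,0,0],[-0.5,1,-3.4,0,0],[-0.5,2,-3.4,0,0],[-0.5,3,-3.4,0,0],[-0.5,3,-3.4,0,0],[-0.5,3,-3.4,0,0]]'
python3 - <<'E'
from h import *
import cv2
print(state()['time'])
i=get_image("side");w=get_image("scene")
cv2.imwrite("pics/end.png",np.hstack([cv2.resize(i[140:300,205:405],(400,320),interpolation=2),cv2.resize(w[155:315,262:462],(400,320),interpolation=2)]))
E
```

```text
time: 11.65
position: [468.3, -92.0, 202.0]
eef_rot: [-179.9, 0.1, 19.8]
ft_force: [-0.2, 0.0, -0.7]
width: 0.1
gripper_force: 0.0
11.65
```

View pics/end.png

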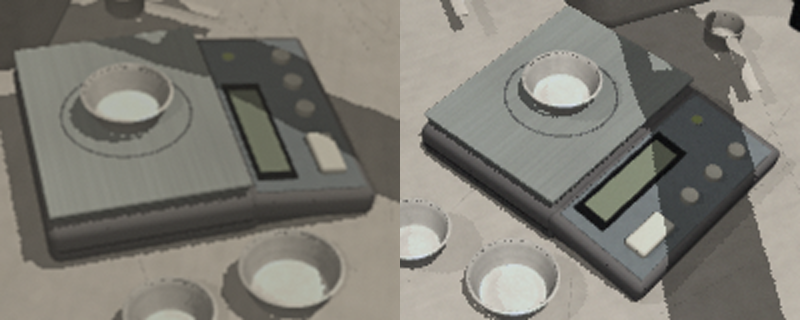

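The tin stands inside the ring, side rim at (127,95) in a ring centred about (127,113). The tare key is up and the neighbouring tins and scoop look undisturbed.

```bash
python3 -c "
from cell import *
print(finish_job())"
```

```text
the job is handed in; nothing more can be done
None
```

The tin stands inside the ring, about 3 to 5 mm off the middle. The tare key was then pressed to its stop (about 13 N) and released, and the job was handed in at about 12 s; no verdict came back.

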